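Clamp a heat sink in a sloped work holder with its ratchet lever

TASK

Set the finned heat sink, fins up, gently on the sloped bed of the work holder, between the jaws, pointing straight up the slope with its lower end on the bottom ledge, and let it go. Then work the red ratchet lever to and fro (swung towards the heat sink it grips and drives the jaw, swung back it runs loose) until the jaw clamps the heat sink firmly against the fixed jaw, without forcing it or pushing the jaw by hand. Last, swing the lever back the loose way to its outer stop and leave it there, with the heat sink still clamped; leave the other things where they lie.

Things in the scene. Friction and masses are not known exactly. Their poses are not given: they have to be found in the camera images.
- bed: Grey bed of the blue work holder: plate 160x256x12 mm sloping 25 degrees, facing the robot. Origin on its upper face near mid-slope; x points up the slope, y across it to the left (towards the lever), z square out of it. The steel bottom ledge has its upper face at x = -0.070, spans y = -0.031 to 0.031 and is 20 mm high. The bed's upper end is at x = 0.078.
- seat (a point): Point on the bed's face where the heat sink's origin lies once it is on the ledge and clamped to the fixed jaw (bed x = -0.015, y = 0). Until clamped it may lie further left, anywhere between the jaws.
- spindle (a point): Foot of the ratchet lever's spindle on the bed's face (bed x = 0.040, y = 0.140); the spindle stands square on the bed. The steel ratchet wheel round it is 72 mm across.
- fixed_jaw: Fixed jaw with black rubber face, 80 mm long up the slope, 23 mm thick, only 16 mm high above the bed. Origin on its gripping face, at the bed's surface, middle of its length (bed x = -0.010, y = -0.025); axes as the bed's.
- jaw: Moving jaw, 80x20 mm, 16 mm high, left of the fixed jaw and parallel. Origin on its rubber gripping face, at the bed's surface, mid-length; axes as the bed's. It slides along bed y; the gap is 75 to 86 mm at the start. A rack joins it to the ratchet wheel: it closes 12 mm per radian of wheel turn and a stiff brake (30 N) holds it when the lever does not drive it.
- heat_sink: Silvery finned heat sink, 110 long (x), 50 wide (y), 40 mm high (z), 0.25 to 0.4 kg, fins up on the desk. Origin: middle of its underside. Base 8 mm thick; the fins run along x, 94 mm long, over the full width. Take it across the 50 mm width by its upper half (fingertips 18 mm or more above the underside), so that the fingers clear the jaws. A half turn about z looks the same.
- lever (a joint): Angle (rad) of the red ratchet lever about the bed's z: 0 = straight down the slope, positive = towards the heat sink (right, seen from the robot). Stops at -0.5 (outer, left) and +0.5. Growing: the pawl catches the 24-tooth wheel (up to 0.26 rad is lost before it catches) and drives the jaw shut. Falling: it clicks loosely over the teeth, the jaw stays. It rests where it is left.
- lever_grip (a point): Middle of the lever's black upright grip: round post 22 mm thick, 56 mm long, square to the bed, 100 mm from the spindle's axis; its foot is 33, this point 62, its top 89 mm above the bed. About 4 N here drives the free jaw, under 2 N swings it loose; 12 to 15 N presses the jaw well home, over 30 N is forcing it.
- circuit_board: green relay board, 63x77x15 mm, lying left of the holder (bystander); origin at the middle of its underside.
- screwdriver_teal: screwdriver with teal handle, 135 mm long, lying in front, near the desk edge (bystander); origin at the middle of its underside.
- needle_pliers: blue needle-nose pliers, 101x129x12 mm, lying on the left (bystander); origin at the middle of its underside.
- screw_tin: round tin with red lid, 64 mm across, 24 mm high, standing behind on the right (bystander); origin at the middle of its underside.
Things that resemble listed ones, but are neither listed nor needed, are in the scene too. Of the things that look like the heat_sink, the larger one is meant.

How it is judged:
On the way, in this order (a step that is already met when the one before it is completed fails the run):
1. the heat sink lies flat on the bed between the jaws, fins up, straight, on the ledge (within 8 mm), let go (z of heat_sink in the frame of bed between -0.004 and 0.006 m and x of heat_sink in the frame of bed between -0.019 and -0.007 m and y of heat_sink in the frame of bed between -0.006 and 0.04 m and angle between the x axis of heat_sink and the x axis of bed, either way round below 0.12 rad and angle between the z axis of heat_sink and the z axis of bed, either way round below 0.08 rad and angle between heat_sink's own z axis and vertical below 0.8 rad and contact force between the fingers and heat_sink below 0.2 N), for 0.3 s.
2. the lever has driven the jaw onto it: at least 10 N between the jaw and the heat sink and between the heat sink and the fixed jaw (z of heat_sink in the frame of bed between -0.004 and 0.006 m and x of heat_sink in the frame of bed between -0.019 and -0.007 m and y of heat_sink in the frame of bed between -0.006 and 0.006 m and angle between the x axis of heat_sink and the x axis of bed, either way round below 0.12 rad and angle between the z axis of heat_sink and the z axis of bed, either way round below 0.08 rad and angle between heat_sink's own z axis and vertical below 0.8 rad and contact force between each of jaw, fixed_jaw and heat_sink above 10 N and contact force between the fingers and heat_sink below 0.2 N), for 0.2 s.
At the end, for the whole second after the job is handed in: The heat sink lies flat on the sloped bed, fins up, within 0.12 rad of straight up the slope, its lower end within 8 mm of the ledge, still clamped between the jaws with at least 8 N on each, at rest; the lever rests within 0.1 rad of its outer stop (joint below -0.40) (z of heat_sink in the frame of bed between -0.004 and 0.006 m and x of heat_sink in the frame of bed between -0.019 and -0.007 m and y of heat_sink in the frame of bed between -0.006 and 0.006 m and angle between the x axis of heat_sink and the x axis of bed, either way round below 0.12 rad and angle between the z axis of heat_sink and the z axis of bed, either way round below 0.08 rad and angle between heat_sink's own z axis and vertical below 0.8 rad and contact force between each of jaw, fixed_jaw and heat_sink above 8 N and value of joint lever below -0.4 rad and linear speed of heat_sink below 0.01 m/s); the robot touches nothing.
It fails at once if the heat sink is dropped or slammed on the bed (over 120 N) (contact force between heat_sink and bed above 120 N).
It fails at once if the lever is forced (jaw pressing the heat sink with over 300 N) (contact force between jaw and heat_sink above 300 N).
It fails at once if the jaw is pushed by hand (over 15 N from the fingers) (contact force between the fingers and jaw above 15 N).
It fails at once if the screwdriver, the pliers, the circuit board or the tin is shoved more than 30 mm (distance of any of circuit_board, screwdriver_teal, needle_pliers, screw_tin from where it was at the start of the episode above 0.03 m).
It also fails if it takes over 72 s, if anything falls off the work surface, if the arm or the gripper's body presses on something with over 40 N, if the wrist force passes 120 N, or if a joint passes its speed limit or range.

ROBOT

A 6-joint arm with a two-finger parallel gripper is mounted at the origin on a cart in front of the work surface, level with it; the furniture and walls round the work are solid. World frame = base frame: x ahead of the robot, y to its left, z up, the work surface at z = 0. Lengths are in m, angles in rad, forces in N, time in s.
With the tool pointing down it reaches from about 0.275 to 0.825 m from the base axis. Payload 4.9 kg.
Tool frame: the origin (TCP) lies midway between the tips of the shut fingers; the grasp point (between the pads) lies 19 mm behind it (bot.grip_depth is the distance from the TCP to the grasp point, in m); y points along the fingers, x is the direction in which the jaws open and shut, and the axes are right-handed (so a half turn about y gives the same grasp; the last joint's range is limited). The gripper opens to 85 mm and grips with 20 to 120 N. Pads are 22 mm wide; open, the fingers measure 114 mm over their backs; the gripper's body (76 mm by 85 mm) begins 54 mm behind the grasp point. The pads swing forward as they close: fully open they stand 13 mm farther back than shut.
Start: joints at [1.186, 0.326, -0.193, 1.052, 0, 1.437], TCP at [0.136, 0.533, 0.231] pointing down, gripper open.
Joint ranges: [-2.65, 2.65], [-0.97, 1.79], [-1.3, 1.35], [-1.93, 2.1], [-1.47, 1.37], [-3.14, 3.14]. Speed limits (rad/s): [2.57, 2.57, 3.14, 3.14, 3.14, 3.14].

INTERFACE

Orientations are given as a unit quaternion [w, x, y, z].
In Python, from cell import bot gives the robot as it stands. Calls block until the motion is done:
- bot.move_pose(position, orientation): joint-space move of the TCP to a pose.
- bot.move_linear(position, speed=0.15, rotation=None, until_force=None): straight line of the TCP; rotation=None keeps the orientation; speed is the mean speed in m/s. With until_force (N) it stops when the force on the tool has changed by that much, and returns True; else False.
- bot.goto_joints(angles): joint-space move.
- bot.set_gripper(opening, grasp_force=None): opening from 0.0 (shut) to 1.0 (fully open); grasp_force is the grip in N (None keeps the last); returns when the fingers have stopped.
- bot.wait(seconds).
- bot.solve_ik(position, orientation): joint angles nearest the present ones, or None.
- bot.camera(name): name is "scene" or "side" or "wrist"; returns the picture (384x512x3 uint8, red, green, blue); there is no depth.
- bot.calibration(name): a dict with "mtx" (3x3 intrinsics, pixels), "extrinsics" (4x4, takes a point from world to camera coordinates); the wrist camera has in their place "hand_eye" (4x4, takes a point from camera to tool coordinates, whose origin is the TCP and whose axes are the tool frame's). Camera axes: x right, y down, z forward; pixel columns grow to the right and rows downward; lengths in m; the calibration is good to about 2 mm. The wrist camera is an equidistant fisheye: a pixel r from the principal point sees the ray r / f radians off the axis. A picture is of the moment at which its call begins: read the wrist's pose just before it. calibration takes no time and is no camera call.
A pose or a line that the arm cannot do raises bot.PlanningError and nothing moves.
- bot.close_job(): hands the job in, once; it reports no verdict.
Trained networks look in the newest picture that a camera, given by its name, has taken for a name from the list of things; names that differ only in an ending like _2 or _b are one class to them, and where a whole thing is asked for, a point or a joint stands for the part that bears it (a point fixed in the world has none). Each returns a list of dicts, best first, with "confidence" (0 to 1); they miss things now and then, are a little off and sometimes report something else, mostly with a low value. They report only what shows in the picture. A call takes as long as a camera call. They do not tell look-alikes from the thing itself.
- bot.search_frame(camera, thing): "bbox" ([left, top, width, height] in pixels, round what is visible of it).
Readings, each from a call of its own:
- bot.read_clock(): time.
- bot.read_joint_positions(): joint angles.
- bot.read_joint_vel(): joint speeds.
- bot.read_joint_efforts(): joint torques, N m.
- bot.read_position(): TCP position.
- bot.read_tool_rot(): TCP orientation.
- bot.read_ft_force(): force on the tool from outside, world axes, zero at the start.
- bot.read_moment(): the same for the moment, N m.
- bot.read_gripper_width(): opening from 0.0 (shut) to 1.0 (fully open).
Only numpy, scipy, OpenCV 4.12 (cv2) and the standard library are available. Lean on these libraries where they do the work, as an engineer would, in place of code of your own. Each camera call takes 0.05 s, during which the arm holds its last target.

## Working session

There is one attempt and no reset: what is moved stays moved. The work goes in short steps, each a Python script; the robot and the scene stay as the last script left them, time stands still between calls to the robot, and variables do not carry over. Pictures are saved under pics/ and viewed, and the job is handed in when it is done.

```bash
ls; mkdir -p pics
python3 - <<'E'
from cell import bot
import cv2,numpy as np
np.set_printoptions(precision=4,suppress=True)
for n in ("scene","side","wrist"):
    im=bot.camera(n); cv2.imwrite(f"pics/{n}0.png",im[:,:,::-1])
    c=bot.calibration(n); print(n,c)
    for t in ("heat_sink","bed","lever","lever_grip","fixed_jaw","jaw","circuit_board"):
        r=bot.search_frame(n,t); print(t,[(np.round(x["bbox"],0).tolist(),round(x["confidence"],2)) for x in r[:3]])
print(bot.read_clock(),bot.read_position(),bot.read_tool_rot(),bot.read_gripper_width())
E
```

```text
pics
scene {'mtx': array([[421.7468,   0.    , 252.5363],
       [  0.    , 421.7468, 194.7112],
       [  0.    ,   0.    ,   1.    ]]), 'extrinsics': array([[ 0.8365, -0.548 , -0.0043, -0.4771],
       [-0.376 , -0.5682, -0.732 ,  0.2783],
       [ 0.3987,  0.6139, -0.6813,  1.0299],
       [ 0.    ,  0.    ,  0.    ,  1.    ]])}
heat_sink [([264.0, 281.0, 42.0, 48.0], 0.97), ([337.0, 297.0, 17.0, 35.0], 0.56), ([203.0, 153.0, 82.0, 85.0], 0.35)]
bed [([199.0, 154.0, 84.0, 87.0], 0.81)]
lever [([191.0, 155.0, 52.0, 28.0], 0.65)]
lever_grip [([194.0, 153.0, 48.0, 30.0], 0.58), ([161.0, 165.0, 23.0, 14.0], 0.48)]
fixed_jaw [([242.0, 205.0, 25.0, 22.0], 0.66)]
jaw [([223.0, 177.0, 22.0, 24.0], 0.67)]
circuit_board [([161.0, 166.0, 26.0, 14.0], 0.71)]
side {'mtx': array([[465.7826,   0.    , 250.3618],
       [  0.    , 465.7826, 192.6436],
       [  0.    ,   0.    ,   1.    ]]), 'extrinsics': array([[ 0.8352, -0.5497,  0.0165, -0.479 ],
       [-0.2874, -0.4618, -0.8392,  0.1974],
       [ 0.469 ,  0.6961, -0.5436,  1.3265],
       [ 0.    ,  0.    ,  0.    ,  1.    ]])}
heat_sink [([258.0, 239.0, 38.0, 35.0], 0.74), ([321.0, 256.0, 13.0, 24.0], 0.61)]
bed [([208.0, 158.0, 66.0, 58.0], 0.92)]
lever []
lever_grip [([200.0, 150.0, 38.0, 22.0], 0.73)]
fixed_jaw [([238.0, 186.0, 23.0, 20.0], 0.57)]
jaw [([222.0, 169.0, 22.0, 17.0], 0.55)]
circuit_board []
wrist {'mtx': array([[297.3186,   0.    , 253.6052],
       [  0.    , 297.3186, 189.8225],
       [  0.    ,   0.    ,   1.    ]]), 'hand_eye': array([[ 1.    ,  0.0002,  0.0004,  0.0008],
       [-0.0003, -0.288 ,  0.9576, -0.143 ],
       [ 0.0003, -0.9576, -0.288 ,  0.0733],
       [ 0.    ,  0.    ,  0.    ,  1.    ]])}
heat_sink []
bed []
lever []
lever_grip []
fixed_jaw []
jaw []
circuit_board [([2.0, 353.0, 6.0, 21.0], 0.66)]
1.2 [0.1365 0.5328 0.2313] [ 0.5586 -0.5586 -0.4335  0.4335] 1.0000334822252495
```

Run:
```python
import cv2
for n in("scene","side"):
    im=cv2.imread(f"pics/{n}0.png")
    c=im[130:355,150:375]; cv2.imwrite(f"pics/{n}0c.png",cv2.resize(c,(590,590),interpolation=cv2.INTER_CUBIC))
```

```text
(no output)
```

View pics/scene0.png

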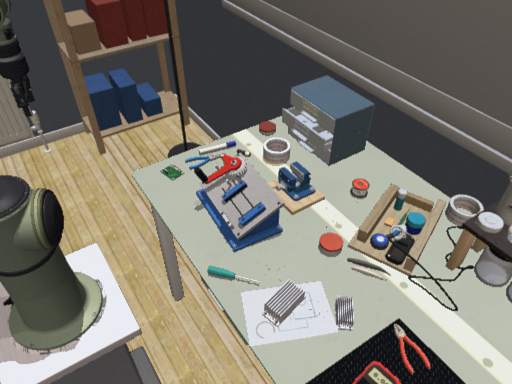

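View pics/wrist0.png

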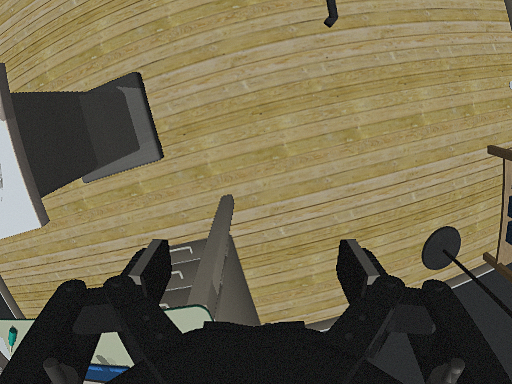

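View pics/side0.png

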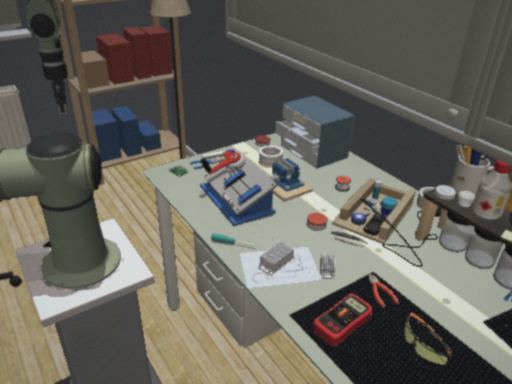

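```bash
cat > h.py <<'E'
from cell import bot
import cv2,numpy as np
from scipy.spatial.transform import Rotation as R
np.set_printoptions(precision=4,suppress=True)
def RQ(q): return R.from_quat([q[1],q[2],q[3],q[0]])
def QR(r):
    q=(r if isinstance(r,R) else R.from_matrix(r)).as_quat(); return [q[3],q[0],q[1],q[2]]
def ray(name,uv):
    c=bot.calibration(name);E=c["extrinsics"];K=c["mtx"]
    d=np.linalg.solve(K,[uv[0],uv[1],1.]); Rt=E[:3,:3].T
    return -Rt@E[:3,3], Rt@d
def onz(name,uv,z):
    o,d=ray(name,uv); return o+d*(z-o[2])/d[2]
def toolrot(y,x):
    "tool y (approach) and x (jaw dir)"
    y=np.array(y,float);y/=np.linalg.norm(y); x=np.array(x,float); x-=y*(x@y); x/=np.linalg.norm(x)
    return np.c_[x,y,np.cross(x,y)]
def wpose():
    p=np.array(bot.read_position());Rm=RQ(bot.read_tool_rot()).as_matrix(); return p,Rm
def wray(uv,p,Rm):
    c=bot.calibration("wrist");K=c["mtx"];H=c["hand_eye"]
    x=(np.array(uv,float)-[K[0,2],K[1,2]]); r=np.hypot(*x); th=r/K[0,0]
    d=np.array([x[0]/r*np.sin(th),x[1]/r*np.sin(th),np.cos(th)])
    return p+Rm@H[:3,3], Rm@(H[:3,:3]@d)
def wonz(uv,p,Rm,z):
    o,d=wray(uv,p,Rm); return o+d*(z-o[2])/d[2]
def proj(name,X):
    c=bot.calibration(name);E=c["extrinsics"];K=c["mtx"]
    q=K@(E[:3,:3]@np.array(X)+E[:3,3]); return q[:2]/q[2]
def wproj(X,p,Rm):
    c=bot.calibration("wrist");K=c["mtx"];H=c["hand_eye"]
    q=H[:3,:3].T@(Rm.T@(np.array(X)-p)-H[:3,3]); s=np.hypot(q[0],q[1]); th=np.arctan2(s,q[2])
    return np.array([K[0,2],K[1,2]])+K[0,0]*th*q[:2]/s
E
python3 - <<'E'
from h import *
for n,l in (("scene",[("hs",(285,303),.02),("small",(345,313),.01),("bedc",(241,197),.06),("holderNear corner",(236,243),0),("spindle",(240,160),.1),("grip",(200,173),.1),("board",(172,172),0),("screwd",(232,275),0),("tin",(331,243),.02)]),("side",[("hs",(277,258),.02),("bed",(239,188),.06)])):
    for a,uv,z in l: print(n,a,onz(n,uv,z))
q=bot.read_tool_rot(); print(RQ(q).as_matrix())
E
```

```text
scene hs [ 0.4654 -0.303   0.02  ]
scene small [ 0.5728 -0.399   0.01  ]
scene bedc [0.5531 0.0347 0.06  ]
scene holderNear corner [ 0.4743 -0.0621  0.    ]
scene spindle [0.6167 0.1402 0.1   ]
scene grip [0.4851 0.1531 0.1   ]
scene board [0.4583 0.32   0.    ]
scene screwd [ 0.4084 -0.1494 -0.    ]
scene tin [ 0.6827 -0.2202  0.02  ]
side hs [ 0.4657 -0.301   0.02  ]
side bed [0.5382 0.0173 0.06  ]
[[ 0.2482  0.     -0.9687]
 [ 0.9687  0.      0.2482]
 [ 0.     -1.      0.    ]]
```

View pics/scene0c.png

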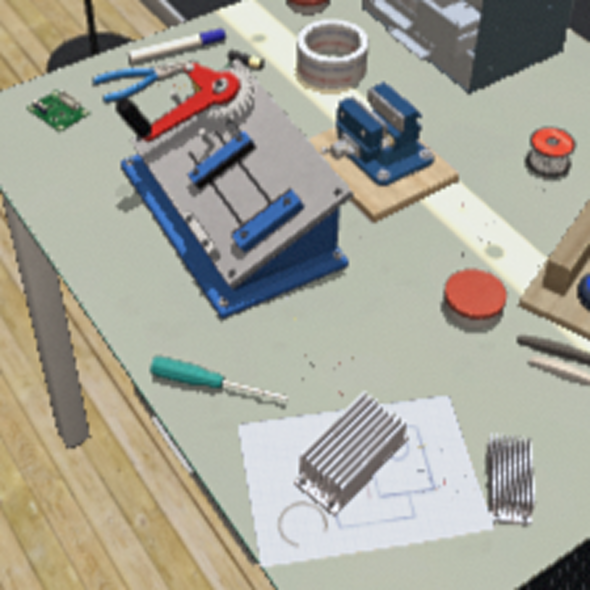

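Run:
```python
from h import *
Rm=toolrot([0,0,-1],[0,1,0])
bot.move_pose([0.47,0.07,0.33],QR(Rm))
p,Rw=wpose(); im=bot.camera("wrist"); print(p,bot.read_clock()); np.savez("w1.npz",p=p,R=Rw)
cv2.imwrite("pics/w1.png",im[:,:,::-1])
for t in ("bed","lever","lever_grip","fixed_jaw","jaw"):
        r=bot.search_frame("wrist",t); print(t,[(np.round(x["bbox"],0).tolist(),round(x["confidence"],2)) for x in r[:3]])
```

```text
[0.4699 0.0706 0.3299] 3.3333
bed [([145.0, 152.0, 181.0, 121.0], 0.6), ([90.0, 245.0, 30.0, 34.0], 0.39)]
lever [([272.0, 159.0, 62.0, 104.0], 0.56)]
lever_grip [([270.0, 155.0, 61.0, 107.0], 0.75)]
fixed_jaw [([153.0, 174.0, 24.0, 53.0], 0.6), ([270.0, 160.0, 64.0, 102.0], 0.43)]
jaw [([229.0, 178.0, 37.0, 60.0], 0.94)]
```

View pics/w1.png

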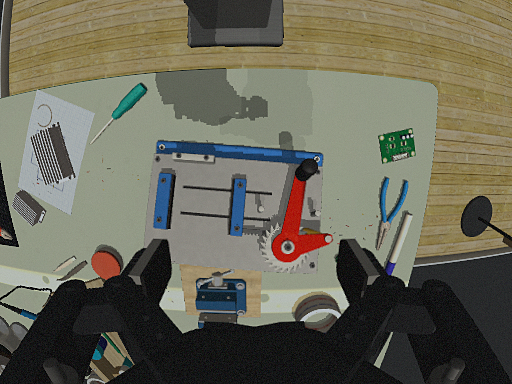

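Run:
```python
import cv2
im=cv2.imread("pics/w1.png")
cv2.imwrite("pics/w1c.png",cv2.resize(im[130:280,140:340],(800,600),interpolation=cv2.INTER_CUBIC))
im=cv2.imread("pics/scene0.png")
cv2.imwrite("pics/s1c.png",cv2.resize(im[145:245,185:295],(770,700)[:1]+(600,) if 0 else (660,600),interpolation=cv2.INTER_CUBIC))
```

```text
(no output)
```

View pics/w1c.png

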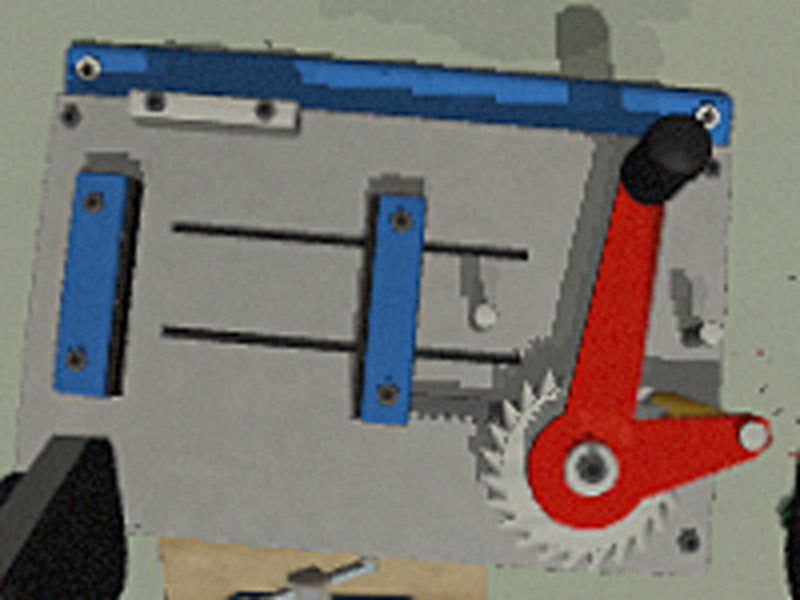

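View pics/s1c.png

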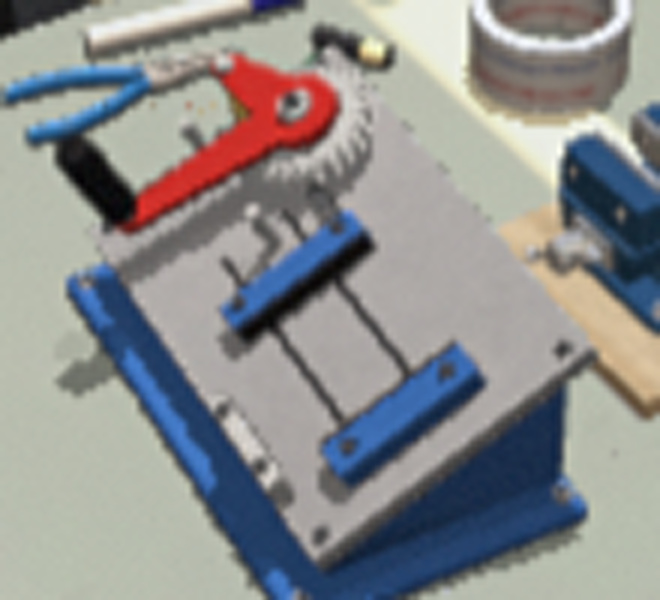

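```bash
cat > fitbed.py <<'E'
from h import *
from scipy.optimize import least_squares
d=np.load("w1.npz");p,Rw=d["p"],d["R"]
W=lambda a,b:(a/4+140-.5,b/4+130-.5); S=lambda a,b:(a/6+185-.5,b/6+145-.5)
def bedR(yaw):
    return R.from_euler("z",yaw).as_matrix()@R.from_euler("y",-25,degrees=True).as_matrix()
obs=[("w",lambda y0,g:(-.082,y0,0),W(57,95)),("w",lambda y0,g:(.078,y0+.256,0),W(711,573)),
("w",lambda y0,g:(-.05,-.048,.016),W(78,172)),("w",lambda y0,g:(.03,-.048,.016),W(54,391)),
("w",lambda y0,g:(-.05,g-.005,.016),W(426,198)),("w",lambda y0,g:(.03,g-.005,.016),W(407,425)),
("w",lambda y0,g:(-.07,.031,0),W(298,132)),
("s",lambda y0,g:(-.082,y0,0),S(316,554)),("s",lambda y0,g:(.078,y0,0),S(590,351)),
("s",lambda y0,g:(-.05,-.048,.016),S(345,484)),("s",lambda y0,g:(.03,-.048,.016),S(486,380)),
("s",lambda y0,g:(-.05,g-.005,.016),S(224,310)),("s",lambda y0,g:(.03,g-.005,.016),S(346,212))]
def res(v):
    x,y,z,yaw,y0,g=v;o=[]
    Rb=bedR(yaw)
    for c,f,uv in obs:
        X=Rb@np.array(f(y0,g))+[x,y,z]
        o.append((wproj(X,p,Rw) if c=="w" else proj("scene",X))-uv)
    return np.concatenate(o)
s=least_squares(res,[.55,.04,.06,0,-.06,.08],loss="soft_l1")
print(s.x); print(s.fun.reshape(-1,2))
np.savez("bed.npz",o=s.x[:3],R=bedR(s.x[3]),g=s.x[5])
E
python3 fitbed.py
python3 - <<'E'
from h import *
from fitbed import s
b=np.load("bed.npz");d=np.load("w1.npz")
im=cv2.imread("pics/w1.png");sc=cv2.imread("pics/scene0.png")
for P in [(0.04,.14,0),(-.07,-.031,.02),(-.07,.031,.02),(-.07,-.031,0),(-.015,0,0)]:
    X=b["R"]@np.array(P)+b["o"]; a=wproj(X,d["p"],d["R"]); c=proj("scene",X); print(P,X,(a-[140,130])*4,(c-[185,145])*6)
E
```

```text
[ 0.5477 -0.0224  0.0743 -0.0781 -0.0629  0.0844]
[[ 1.1556 -0.0269]
 [-0.4017 -0.2481]
 [-0.5495 -0.3084]
 [-0.4313  0.1583]
 [-0.1176 -0.4632]
 [ 0.3222 -0.2268]
 [ 0.2359  2.2875]
 [-0.039   1.5128]
 [ 1.0445 -0.6914]
 [-0.3731 -0.3492]
 [-0.424  -1.0714]
 [-0.6357  0.4246]
 [ 0.949  -0.0356]]
[ 0.5477 -0.0224  0.0743 -0.0781 -0.0629  0.0844]
[[ 1.1556 -0.0269]
 [-0.4017 -0.2481]
 [-0.5495 -0.3084]
 [-0.4313  0.1583]
 [-0.1176 -0.4632]
 [ 0.3222 -0.2268]
 [ 0.2359  2.2875]
 [-0.039   1.5128]
 [ 1.0445 -0.6914]
 [-0.3731 -0.3492]
 [-0.424  -1.0714]
 [-0.6357  0.4246]
 [ 0.949  -0.0356]]
(0.04, 0.14, 0) [0.5948 0.1143 0.0912] [572.457  460.5379] [320.7116 145.2595]
(-0.07, -0.031, 0.02) [ 0.4736 -0.0477  0.0629] [122.4149 115.3106] [283.8365 477.6549]
(-0.07, 0.031, 0.02) [0.4785 0.0141 0.0629] [291.557  126.4284] [224.303  392.8454]
(-0.07, -0.031, 0) [ 0.4821 -0.0484  0.0447] [134.8536 128.224 ] [301.7403 498.1014]
(-0.015, 0, 0) [ 0.5342 -0.0213  0.068 ] [199.5156 280.1568] [364.9569 383.37  ]
```

```bash
sed -i 's/^("w",lambda y0,g:(-.07,.031,0),W(298,132)),/("w",lambda y0,g:(-.07,.031,.02),W(297,129)),/' fitbed.py; python3 fitbed.py
python3 - <<'E'
from h import *
Rm=toolrot([0,0,-1],[0,1,0])
bot.move_pose([0.42,-0.30,0.22],QR(Rm))
p,Rw=wpose(); im=bot.camera("wrist"); print(p,bot.read_clock()); np.savez("w2.npz",p=p,R=Rw)
cv2.imwrite("pics/w2.png",im[:,:,::-1])
for t in ("heat_sink",):
        r=bot.search_frame("wrist",t); print(t,[(np.round(x["bbox"],0).tolist(),round(x["confidence"],2)) for x in r[:3]])
x,y,w,h=map(int,r[0]["bbox"]); x-=20;y-=20
c=im[max(y,0):y+h+40,max(x,0):x+w+40]; print(x,y,c.shape); f=4; cv2.imwrite("pics/w2c.png",cv2.resize(c,None,fx=f,fy=f,interpolation=cv2.INTER_CUBIC)[:600,:800,::-1])
E
```

```text
[ 0.4205 -0.2993  0.2204] 5.0833
heat_sink [([170.0, 246.0, 43.0, 52.0], 0.86), ([222.0, 152.0, 59.0, 95.0], 0.71)]
149 226 (91, 83, 3)Traceback (most recent call last):
  File "fitbed.py", line 21, in <module>
    s=least_squares(res,[.55,.04,.06,0,-.06,.08],loss="soft_l1")
    return func(*args, **kwargs)
    result = trf(vector_fun.fun, vector_fun.jac, x0, f0, J0, lb, ub, ftol, xtol,
                 gtol, max_nfev, x_scale, loss_function, tr_solver,
                 tr_options.copy(), verbose, callback=callback_wrapped)
    return trf_no_bounds(
        fun, jac, x0, f0, J0, ftol, xtol, gtol, max_nfev, x_scale,
        loss_function, tr_solver, tr_options, verbose, callback=callback)
    f_new = fun(x_new)
    self._update_fun()
    ~~~~~~~~~~~~~~~~^^
    self.f = self.fun_wrapped(xp_copy(self.x))
             ~~~~~~~~~~~~~~~~^^^^^^^^^^^^^^^^^
    return np.atleast_1d(self.fun(x))
                         ~~~~~~~~^^^
    return self.f(x, *self.args, **self.kwargs)
           ~~~~~~^^^^^^^^^^^^^^^^^^^^^^^^^^^^^^
  File "fitbed.py", line 19, in res
    o.append((wproj(X,p,Rw) if c=="w" else proj("scene",X))-uv)
                                           ~~~~^^^^^^^^^^^
  File "h.py", line 28, in proj
    c=bot.calibration(name);E=c["extrinsics"];K=c["mtx"]
ValueError: time passes only in moves, steps and waits
```

View pics/w2.png

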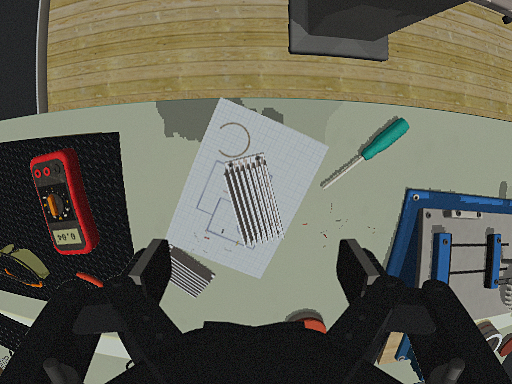

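View pics/w2c.png

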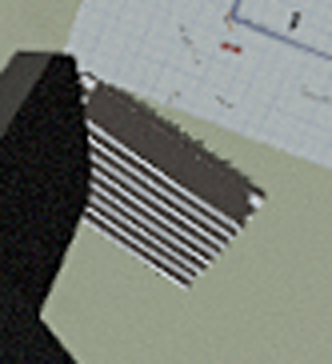

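```bash
python3 - <<'E'
s=open('h.py').read()
s=s.replace("def RQ","_cal={}\ndef cal(n):\n    import pickle,os\n    if not _cal:\n        if os.path.exists('cal.pkl'): _cal.update(pickle.load(open('cal.pkl','rb')))\n        else:\n            for k in ('scene','side','wrist'): _cal[k]=bot.calibration(k)\n            pickle.dump(_cal,open('cal.pkl','wb'))\n    return _cal[n]\ndef RQ",1)
a,b=s.split("def RQ",1)
open('h.py','w').write(a+"def RQ"+b.replace("bot.calibration(","cal("))
E
python3 fitbed.py
python3 - <<'E'
import cv2
im=cv2.imread("pics/w2.png")
cv2.imwrite("pics/w2d.png",cv2.resize(im[145:260,210:300],(470,600),interpolation=cv2.INTER_CUBIC))
print(600/115,470/90)
E
```

```text
[ 0.548  -0.0219  0.0741 -0.0795 -0.0632  0.0839]
[[ 1.3485  0.0523]
 [-0.4608 -0.0315]
 [-0.1408 -0.2037]
 [-0.0787  0.2399]
 [-0.0821 -0.257 ]
 [ 0.2877 -0.0663]
 [-0.4362  0.0517]
 [-0.0301  1.4825]
 [ 1.0792 -0.6641]
 [-0.4129 -0.4534]
 [-0.4562 -1.1429]
 [-0.5329  0.422 ]
 [ 1.0627 -0.0134]]
5.217391304347826 5.222222222222222
```

View pics/w2d.png

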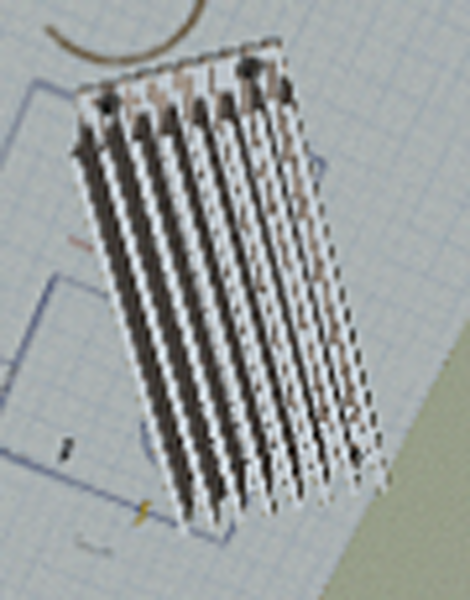

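```bash
cat > fiths.py <<'E'
from h import *
from scipy.optimize import least_squares
d=np.load("w2.npz");p,Rw=d["p"],d["R"]
k=5.22
C=lambda a,b:np.array((a/k+210-.4,b/k+145-.4))
obs=[((-.055,-.025,.008),C(78,92)),((-.055,.025,.008),C(281,42)),((-.047,-.025,.04),C(80,148)),((-.047,.025,.04),C(289,96)),((.047,-.025,.04),C(185,532)),((.047,.025,.04),C(384,490))]
def res(v):
    Rz=R.from_euler("z",v[2]).as_matrix()
    return np.concatenate([wproj(Rz@np.array(P)+[v[0],v[1],0],p,Rw)-uv for P,uv in obs])
s=least_squares(res,[.465,-.3,.2])
print(s.x);print(s.fun.reshape(-1,2)); np.save("hs.npy",s.x)
E
python3 fiths.py
python3 - <<'E'
from h import *
x,y,a=np.load("hs.npy")
d=np.array([-np.sin(a),np.cos(a),0])
for s in (1,-1):
    print(bot.solve_ik([x,y,.015],QR(toolrot([0,0,-1],s*d))))
b=np.load("bed.npz");n=b["R"][:,2]
print(bot.solve_ik((b["R"]@[-.012,.008,.016]+b["o"]).tolist(),QR(toolrot(-n,b["R"][:,1]))))
print(bot.read_joint_positions())
E
```

```text
[ 0.4659 -0.297   0.2429]
[[-0.4615 -0.5873]
 [ 0.5135 -0.7681]
 [-1.7138  1.07  ]
 [ 1.6361  0.5275]
 [-0.9644  0.3028]
 [ 0.9484 -0.547 ]]
[-0.701   0.5676 -0.4409  0.5624  0.     -0.944 ]
[-0.701   0.5676 -0.4409  0.5624  0.      2.1976]
[-0.1895  0.2405 -0.9157 -0.0194  0.0464 -0.0997]
[-0.7613  0.2713 -0.2983  1.0005  0.0003 -0.7632]
```

Run:
```python
from h import *
x,y,a=np.load("hs.npy")
q=QR(toolrot([0,0,-1],[-np.sin(a),np.cos(a),0]))
bot.move_pose([x,y,.12],q)
print(bot.move_linear([x,y,.015],speed=.12,until_force=8))
print(bot.read_position(),bot.read_ft_force())
bot.set_gripper(0.0,40)
print(bot.read_gripper_width(),bot.read_ft_force(),bot.read_clock())
bot.move_linear([x,y,.10],speed=.12)
print(bot.read_gripper_width(),bot.read_ft_force(),bot.read_clock())
im=bot.camera("wrist");cv2.imwrite("pics/w3.png",im[:,:,::-1])
im=bot.camera("scene");cv2.imwrite("pics/s3.png",cv2.resize(im[200:360,190:400],(800,600))[:,:,::-1])
```

```text
False
[ 0.4665 -0.2976  0.0159] [-0.0026  0.5384  0.6796]
0.5760120801602775 [ 0.076  -0.6425  5.5542] 7.1
0.5777867926835568 [-0.2214  0.91   -4.3821] 7.9583
```

View pics/w3.png

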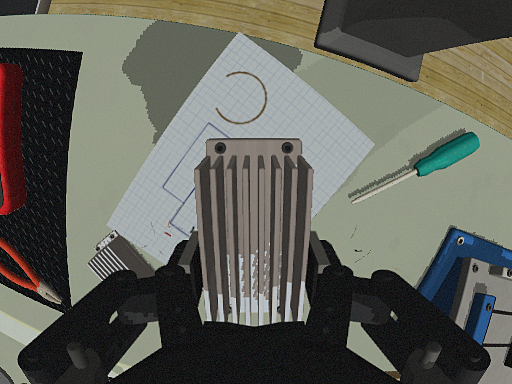

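View pics/s3.png

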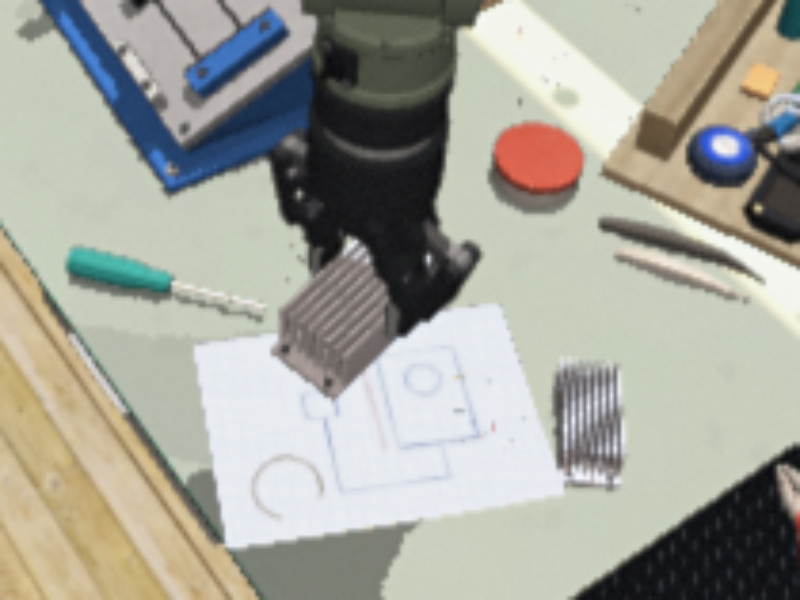

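Run:
```python
from h import *
I=np.eye(3);z=np.zeros(3)
for uv in [(207,139),(301,138),(254,138.5)]:
    o,d=wray(uv,z,I); print(o+d*(.0075-o[1])/d[1])
for uv in [(197,168),(311,167),(254,160)]:
    o,d=wray(uv,z,I); print(o+d*(-.0245-o[1])/d[1])
x,y,a=np.load("hs.npy"); b=np.load("bed.npz"); print(b["o"],b["R"])
```

```text
[-0.023   0.0075  0.055 ]
[0.0251 0.0075 0.0555]
[0.001  0.0075 0.055 ]
[-0.0225 -0.0245  0.0469]
[ 0.0245 -0.0245  0.0473]
[ 0.001  -0.0245  0.0501]
[ 0.548  -0.0219  0.0741] [[ 0.9034  0.0794 -0.4213]
 [-0.072   0.9968  0.0336]
 [ 0.4226  0.      0.9063]]
```

Run:
```python
from h import *
b=np.load("bed.npz");B=b["R"];o=b["o"]
W=lambda *P:(B@np.array(P)+o).tolist()
q=QR(toolrot(-B[:,2],B[:,1]))
p=bot.read_position(); bot.move_linear([p[0],p[1],.2],speed=.2)
bot.move_pose(W(-.011,.008,.13),q)
bot.move_linear(W(-.011,.008,.035),speed=.12)
print(bot.read_position(),bot.read_ft_force())
print(bot.move_linear(W(-.011,.008,.008),speed=.02,until_force=6))
print(B.T@(np.array(bot.read_position())-o),B.T@bot.read_ft_force(),bot.read_clock())
im=bot.camera("wrist");cv2.imwrite("pics/w4.png",im[:,:,::-1])
im=bot.camera("scene");cv2.imwrite("pics/s4.png",cv2.resize(im[130:260,170:310],(646,600))[:,:,::-1])
```

```text
[ 0.5242 -0.0123  0.1015] [ 0.4932 -0.1483 -3.7894]
True
[-0.0112  0.0081  0.0201] [ 0.7794 -0.5096  6.3247] 11.5667
```

View pics/w4.png

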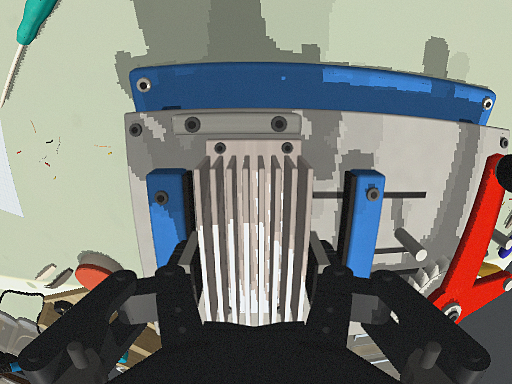

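View pics/s4.png

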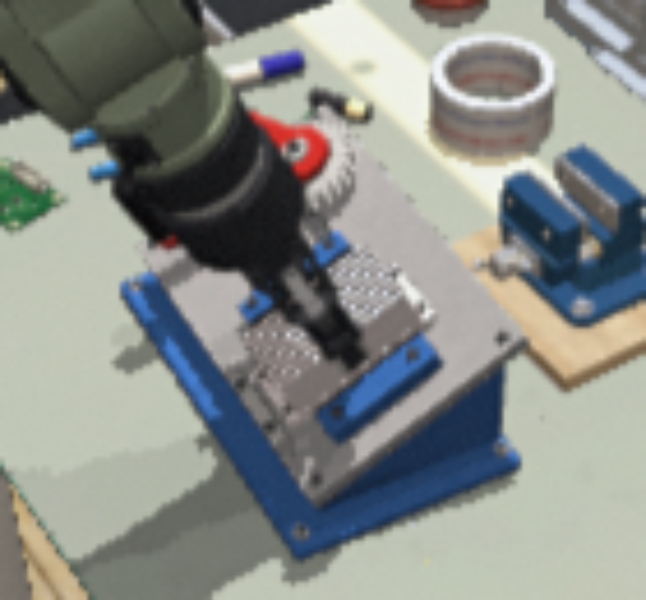

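Run:
```python
import cv2
im=cv2.imread("pics/w4.png")
cv2.imwrite("pics/w4c.png",cv2.resize(im[95:195,130:340],(798,380),interpolation=cv2.INTER_CUBIC))
```

```text
(no output)
```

View pics/w4c.png

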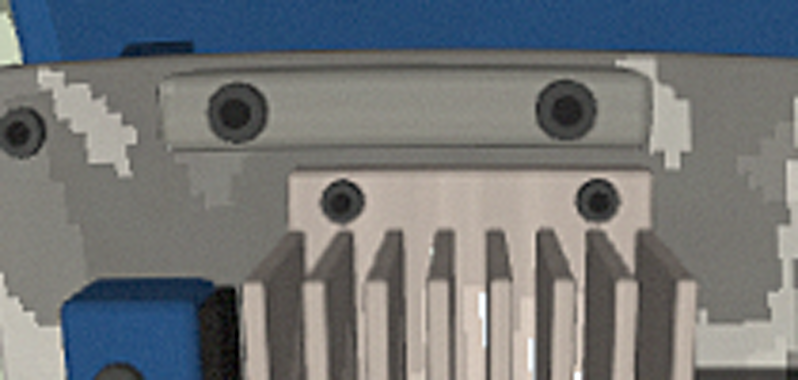

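Run:
```python
from h import *
I=np.eye(3);z=np.zeros(3)
C=lambda a,b:(a/3.8+130-.4,b/3.8+95-.4)
def tp(uv,y):
    o,d=wray(uv,z,I); return o+d*(y-o[1])/d[1]
for uv,y in [((160,148),-.0045),((650,148),-.0045),((290,168),.0075),((650,168),.0075)]: print(tp(C(*uv),y))
# fixed jaw top near corners (blue back edge)
print(tp(C(62,300),-.0005))
```

```text
[-0.0382 -0.0045  0.0595]
[ 0.0229 -0.0045  0.0591]
[-0.0236  0.0075  0.0551]
[0.0249 0.0075 0.0551]
[-0.0546 -0.0005  0.039 ]
```

Run:
```python
from h import *
b=np.load("bed.npz");B=b["R"];o=b["o"]+.0045*b["R"][:,2]
np.savez("bed2.npz",R=B,o=o,g=b["g"])
W=lambda *P:(B@np.array(P)+o).tolist()
L=lambda:(B.T@(np.array(bot.read_position())-o),B.T@bot.read_ft_force(),bot.read_clock())
print(L())
print(bot.move_linear(W(-.0165,.008,.0155),speed=.015,until_force=6)); print(L())
bot.set_gripper(1.0); print(bot.read_gripper_width(),L())
p=B.T@(np.array(bot.read_position())-o)
bot.move_linear(W(p[0],p[1],p[2]+.10),speed=.12)
bot.wait(.1)
p,Rw=wpose(); np.savez("w5.npz",p=p,R=Rw)
im=bot.camera("wrist");cv2.imwrite("pics/w5.png",im[:,:,::-1]); print(L())
```

```text
(array([-0.0112,  0.0081,  0.0156]), array([ 0.4806, -0.3534,  5.6091]), 11.6667)
True
(array([-0.0137,  0.008 ,  0.0156]), array([-0.266 , -0.4957,  5.3721]), 11.8833)
1.0024330727708606 (array([-0.0143,  0.0081,  0.0153]), array([-1.2084, -0.1045, -0.0098]), 12.3333)
(array([-0.015 ,  0.0082,  0.1147]), array([-0.2354,  0.8391, -0.0557]), 13.4667)
```

View pics/w5.png

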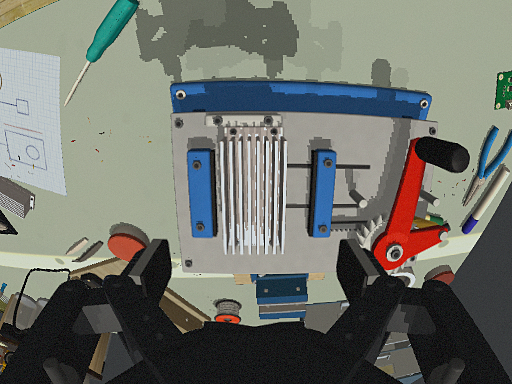

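```bash
cat > ov.py <<'E'
from h import *
import sys
def overlay(png,npz,out,crop,f,th,hs=(-.015,.008)):
    b=np.load("bed2.npz");B=b["R"];o=b["o"];d=np.load(npz);p,Rw=d["p"],d["R"]
    im=cv2.imread(png)[crop[1]:crop[3],crop[0]:crop[2]]; im=cv2.resize(im,None,fx=f,fy=f,interpolation=cv2.INTER_CUBIC)
    def P(*X): return tuple(int(v) for v in ((wproj(B@np.array(X)+o,p,Rw)-[crop[0],crop[1]])*f+f/2))
    for t,c in th:
        gx,gy=.04-.1*np.cos(t),.14-.1*np.sin(t)
        cv2.line(im,P(gx,gy,.033),P(gx,gy,.089),c,1); 
        cv2.circle(im,P(gx,gy,.089),4,c,1)
    x,y=hs
    for s in ((-.055,-.025,.008),(-.055,.025,.008),(-.047,-.025,.04),(.047,.025,.04),(.047,-.025,.04),(-.047,.025,.04)):
        cv2.circle(im,P(x+s[0],y+s[1],s[2]),4,(0,0,255),1)
    for s in ((-.07,-.031,.02),(-.07,.031,.02),(-.05,-.048,.016),(.03,-.048,.016),(.04,.14,.04)): cv2.circle(im,P(*s),4,(0,255,0),1)
    cv2.imwrite(out,im)
E
python3 - <<'E'
from ov import *
overlay("pics/w5.png","w5.npz","pics/w5o.png",(170,80,470,280),2.6,[(-.1,(0,255,255)),(-.3,(0,255,0)),(-.5,(255,255,0))])
E
```

```text
(no output)
```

View pics/w5o.png

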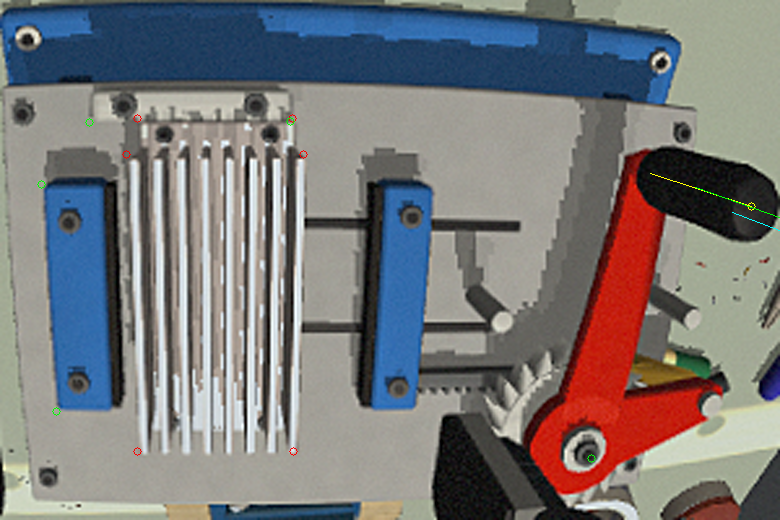

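```bash
cat > lev.py <<'E'
from h import *
b=np.load("bed2.npz");B=b["R"];o=b["o"]
W=lambda *P:(B@np.array(P)+o).tolist()
def TP(t,z=.052,r=.1):
    return W(.04-r*np.cos(t),.14-r*np.sin(t),z), QR(toolrot(-B[:,2],B@[-np.sin(t),np.cos(t),0]))
def L(): return (B.T@(np.array(bot.read_position())-o),B.T@np.array(bot.read_ft_force()))
def ang():
    p=B.T@(np.array(bot.read_position())-o); return np.arctan2(.14-p[1],.04-p[0]),np.hypot(.14-p[1],.04-p[0]),p[2]
E
python3 - <<'E'
from lev import *
for t in (-.65,-.08,.6):
    print(t,bot.solve_ik(*TP(t)))
bot.move_pose(*TP(-.08,.17))
bot.set_gripper(.75)
p,Rw=wpose(); np.savez("w6.npz",p=p,R=Rw)
im=bot.camera("wrist");cv2.imwrite("pics/w6.png",im[:,:,::-1]); print(ang(),bot.read_clock())
from ov import overlay
overlay("pics/w6.png","w6.npz","pics/w6o.png",(100,80,400,280),2.6,[(-.0,(0,255,255)),(-.1,(0,255,0)),(-.2,(255,255,0))])
E
```

```text
-0.65 [ 0.2986  0.2214 -0.835   0.1055 -0.1567  0.9956]
-0.08 [ 0.1872  0.1711 -0.9426  0.0344 -0.1116  0.3227]
0.6 [ 0.0079  0.1394 -0.9572  0.0393 -0.0369 -0.5208]
(np.float64(-0.07295019496839703), np.float64(0.09977546243642428), np.float64(0.16969506648152716)) 14.5417
```

View pics/w6o.png

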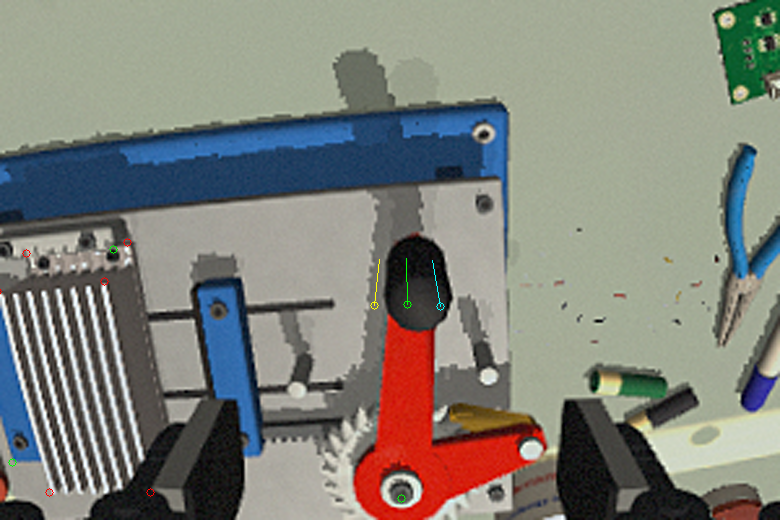

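```bash
cat >> lev.py <<'E'
def go(t,speed,f):
    p,q=TP(t); r=bot.move_linear(p,speed=speed,rotation=q,until_force=f); a=ang()
    print("->",t,"stopped" if r else "reached","ang %.3f r %.4f z %.4f"%a,"F",L()[1],"t",bot.read_clock()); return r
E
python3 - <<'E'
from lev import *
p,q=TP(-.13,.17); bot.move_linear(p,speed=.1,rotation=q)
p,q=TP(-.13); print(bot.move_linear(p,speed=.1,until_force=6)); print(ang(),L())
bot.set_gripper(.42); print(bot.read_gripper_width(),ang(),L())
go(.15,.06,9)
p,Rw=wpose(); np.savez("w7.npz",p=p,R=Rw)
im=bot.camera("wrist");cv2.imwrite("pics/w7.png",im[:,:,::-1])
im=bot.camera("scene");cv2.imwrite("pics/s7.png",cv2.resize(im[130:260,170:310],(646,600))[:,:,::-1])
E
```

```text
False
(np.float64(-0.13145900629191604), np.float64(0.09967456621954444), np.float64(0.05234660235600025)) (array([-0.0588,  0.1531,  0.0523]), array([0.3144, 0.037 , 0.3437]))
0.42028502290248415 (np.float64(-0.13051563296521618), np.float64(0.09985785782777302), np.float64(0.052159761810687204)) (array([-0.059 ,  0.153 ,  0.0522]), array([-0.6657,  0.2035, -0.2202]))
-> 0.15 reached ang 0.147 r 0.0992 z 0.0521 F [1.9347 2.6799 0.1675] t 17.125
```

View pics/w7.png

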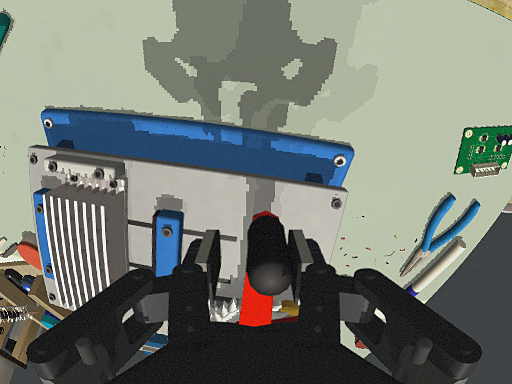

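Run:
```python
from lev import *
go(.5,.08,9); go(-.53,.12,7); go(.5,.08,9)
p,Rw=wpose(); np.savez("w8.npz",p=p,R=Rw)
im=bot.camera("wrist");cv2.imwrite("pics/w8.png",im[:,:,::-1])
```

```text
-> 0.5 reached ang 0.498 r 0.1005 z 0.0520 F [1.0266 1.6617 0.3956] t 17.8083
-> -0.53 reached ang -0.527 r 0.1002 z 0.0519 F [ 0.2755 -0.0462 -0.5589] t 18.9917
-> 0.5 reached ang 0.498 r 0.0998 z 0.0521 F [0.5032 5.0198 1.1337] t 20.375
```

View pics/w8.png

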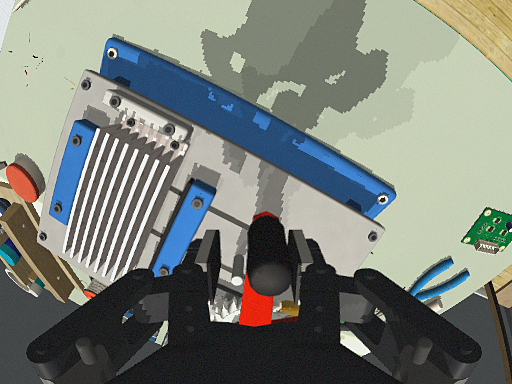

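Run:
```python
from lev import *
go(-.55,.12,7)
r=go(.5,.06,9)
p,Rw=wpose(); np.savez("w9.npz",p=p,R=Rw)
im=bot.camera("wrist");cv2.imwrite("pics/w9.png",im[:,:,::-1])
```

```text
-> -0.55 reached ang -0.545 r 0.1000 z 0.0519 F [-0.8962 -0.3707  0.5241] t 21.625
-> 0.5 reached ang 0.497 r 0.0997 z 0.0521 F [-0.3064  4.232   1.4339] t 23.4417
```

View pics/w9.png

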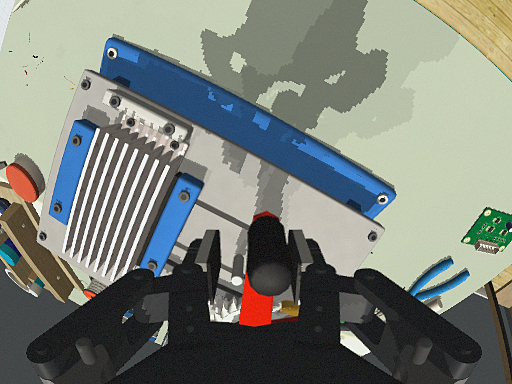

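Run:
```python
from lev import *
for i in range(3):
    go(-.55,.12,7)
    if go(.5,.05,10): break
p,Rw=wpose(); np.savez("w10.npz",p=p,R=Rw)
im=bot.camera("wrist");cv2.imwrite("pics/w10.png",im[:,:,::-1])
```

```text
-> -0.55 stopped ang 0.281 r 0.0917 z 0.0517 F [-0.1969 -0.0734 -0.1084] t 23.9583
-> 0.5 reached ang 0.502 r 0.1007 z 0.0519 F [-0.4981  2.4528 -0.2055] t 24.5583
-> -0.55 reached ang -0.548 r 0.1000 z 0.0520 F [0.118  0.2355 0.0783] t 25.7583
-> 0.5 reached ang 0.493 r 0.0991 z 0.0522 F [0.0719 5.1261 0.4036] t 27.9167
-> -0.55 stopped ang 0.313 r 0.0925 z 0.0518 F [ 0.0215  0.4196 -0.4984] t 28.3583
-> 0.5 reached ang 0.499 r 0.1004 z 0.0519 F [ 0.6882  4.117  -0.1344] t 28.8917
```

View pics/w10.png

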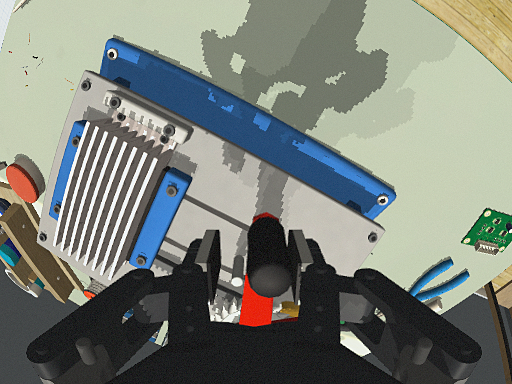

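Run:
```python
from lev import *
go(-.55,.12,12)
r=go(.5,.04,12)
p,Rw=wpose(); np.savez("w11.npz",p=p,R=Rw)
im=bot.camera("wrist");cv2.imwrite("pics/w11.png",im[:,:,::-1])
```

```text
-> -0.55 reached ang -0.547 r 0.0999 z 0.0520 F [-0.5909 -0.1543 -0.2212] t 30.1417
-> 0.5 stopped ang -0.263 r 0.0898 z 0.0520 F [ 0.9046  5.0991 -2.6141] t 31.25
```

View pics/w11.png

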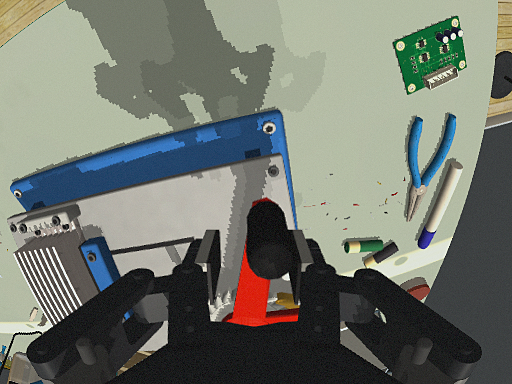

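Run:
```python
from lev import *
print(L(),bot.read_moment())
go(-.1,.02,8)
bot.wait(.3); print(ang(),L())
```

```text
(array([-0.0466,  0.1635,  0.052 ]), array([ 0.2925,  5.0517, -1.9088])) [0.7551 0.1982 0.2286]
-> -0.1 stopped ang -0.263 r 0.0895 z 0.0522 F [ 2.6356  5.7615 -4.229 ] t 31.7167
(np.float64(-0.26633444028149034), np.float64(0.08939541337476245), np.float64(0.052189166767289935)) (array([-0.0462,  0.1635,  0.0522]), array([ 1.1656,  4.8616, -2.4315]))
```

Run:
```python
from lev import *
go(-.1,.03,9)
bot.wait(.2); print(ang(),L())
go(-.5,.12,15); go(-.66,.04,5)
p,Rw=wpose(); np.savez("w12.npz",p=p,R=Rw)
im=bot.camera("wrist");cv2.imwrite("pics/w12.png",im[:,:,::-1])
```

```text
-> -0.1 stopped ang -0.251 r 0.0896 z 0.0526 F [ 1.3639  5.8003 -3.5536] t 32.3667
(np.float64(-0.2543973709950645), np.float64(0.08956127418838443), np.float64(0.05257370875444174)) (array([-0.0467,  0.1625,  0.0526]), array([ 1.5953,  5.9873, -2.1512]))
-> -0.5 reached ang -0.499 r 0.1001 z 0.0520 F [0.1944 0.1397 0.095 ] t 33.0667
-> -0.66 stopped ang -0.567 r 0.1004 z 0.0515 F [-1.1082  0.5542 -0.3611] t 33.3917
```

View pics/w12.png

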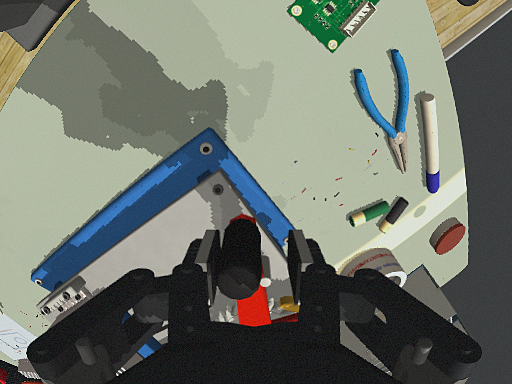

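Run:
```python
from lev import *
go(0.0,.03,13); bot.wait(.3); print(ang(),L())
go(-.5,.12,18); go(-.66,.04,5)
# back off to centre, open, retreat
t=ang()[0]
p,q=TP(t+.03); bot.move_linear(p,speed=.03,rotation=q)
bot.set_gripper(.7); print(L())
p,q=TP(t+.03,.18); bot.move_linear(p,speed=.12)
p,q=TP(.6,.20); bot.move_linear(p,speed=.15,rotation=QR(toolrot(-B[:,2],B[:,1])))
p,Rw=wpose(); np.savez("w13.npz",p=p,R=Rw)
im=bot.camera("wrist");cv2.imwrite("pics/w13.png",im[:,:,::-1]); print(bot.read_clock())
from ov import overlay
overlay("pics/w13.png","w13.npz","pics/w13o.png",(120,70,420,290),2.6,[(-.4,(0,255,255)),(-.5,(0,255,0))],(-.015,0))
```

```text
-> 0.0 stopped ang -0.261 r 0.0959 z 0.0519 F [ 0.8299  4.4921 -3.3087] t 34.5917
(np.float64(-0.2637586836682302), np.float64(0.09585202264636787), np.float64(0.05181174552905697)) (array([-0.0525,  0.165 ,  0.0518]), array([ 1.17  ,  4.7681, -2.532 ]))
-> -0.5 reached ang -0.497 r 0.1003 z 0.0520 F [-0.2661 -0.5863 -0.2555] t 35.3083
-> -0.66 stopped ang -0.567 r 0.1006 z 0.0515 F [-0.278  -0.8547  0.369 ] t 35.6333
(array([-0.0458,  0.1913,  0.052 ]), array([ 0.9842, -0.0458, -0.1093]))
38.4167
```

View pics/w13o.png

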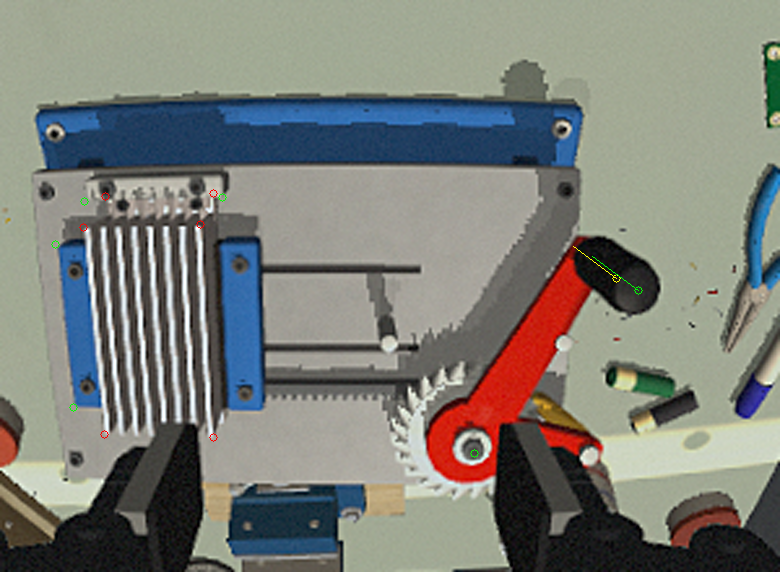

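Run:
```python
from lev import *
print(L(),bot.read_joint_vel(),bot.read_clock())
bot.close_job()
```

```text
(array([-0.0428,  0.0838,  0.1997]), array([-0.9043,  0.1337, -0.3953])) [ 0.0106  0.0019  0.0013  0.0014  0.0019 -0.0057] 38.4167
the job is handed in; nothing more can be done
```

I set the larger heat sink down gently on the bed, slid it onto the bottom ledge and let it go. I then worked the lever until the jaw clamped it, and swung the lever back to its outer stop. The job was handed in at about 38.4 s; no verdict is reported.

**Clamping:** The last driving strokes stopped at the same lever position (within about 0.01 rad, twice exactly), with 12–14 N at the grip. That means the jaw is hard against the heat sink. The force on the jaw itself can't be read, so I inferred the clamp from the lever stopping.

**Final picture:** The heat sink is straight, on the ledge and against the fixed jaw, within 1–2 mm of where it should be. The lever is at about -0.5, and the arm is well clear.

**What disagreed or went differently:**
- My first fit of the bed from the pictures was 4.5 mm too low. I corrected it when the heat sink touched down.
- Two loose return strokes stopped early because my force limit was too tight. I repeated them with a higher limit.
- I never went near the screwdriver, pliers, board or tin, but did not re-measure their positions afterwards.

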